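# Press the lid home on a coffee tin with a crank press

## Robot

A 6-joint arm with a two-finger parallel gripper is mounted at the origin on the work surface. World frame = base frame: x ahead of the robot, y to its left, z up, the work surface at z = 0. Lengths are in m, angles in rad, forces in N, time in s.
With the tool pointing down it reaches from about 0.35 to 1 m from the base axis. Payload 7.1 kg.
Tool frame: the origin (TCP) lies between the finger pads; the fingertips stand 22 mm ahead of it and the grasp point (between the pads) lies 3 mm ahead of it; x points along the fingers, y is the direction in which the jaws open and shut, and the axes are right-handed (so a half turn about x gives the same grasp; the last joint's range is limited). The gripper opens to 85 mm and grips with 20 to 120 N. Pads are 22 mm wide; open, the fingers measure 114 mm over their backs; the gripper's body (76 mm by 85 mm) begins 54 mm behind the grasp point. The pads swing forward as they close: fully open they stand 13 mm farther back than shut.
Start: joints at [1.235, 0.423, 1.63, -0, 1.089, -0.019], TCP at [0.195, 0.594, 0.253] pointing down, gripper open.
Joint ranges: [-3, 3], [-0.9, 2.11], [0.09, 2.58], [-1.31, 4.45], [0.11, 2.69], [-2.54, 2.54]. Speed limits (rad/s): [2.39, 2.39, 3.01, 3.14, 3.14, 3.14].

## Interface

Orientations are given as a rotation vector (axis times angle).
In Python, from rig import manip gives the robot as it stands. The module is installed in compiled form; this text tells all that it offers. Calls block until the motion is done:
- manip.move_to(position, orientation): joint-space move of the TCP to a pose.
- manip.servo_line(position, orientation=None, rate=0.15): straight line of the TCP; orientation=None keeps the orientation; rate is the mean speed in m/s.
- manip.set_joints(angles): joint-space move.
- manip.command_gripper(opening, f_grip=None): finger opening in m; f_grip is the grip in N (None keeps the last); returns when the fingers have stopped.
- manip.hold(seconds).
- manip.solve_ik(position, orientation): joint angles nearest the present ones, or None.
- manip.camera(name): name is "side" or "top" or "wrist"; returns a dict with "image" (420x560x3 uint8, red, green, blue), "fx", "fy", "cx", "cy" (pixels), "k1" (the pictures are not rectified: a ray, as slopes to the right and down, at radius r is drawn at 1 + k1 r^2 times it, then the intrinsics apply), "cam_to_world" (4x4, takes a point from camera to world coordinates); the wrist camera has in their place "mount" (4x4, takes a point from camera to tool coordinates, whose origin is the TCP and whose axes are the tool frame's). Camera axes: x right, y down, z forward; pixel columns grow to the right and rows downward; lengths in m; the calibration is good to about 2 mm. A picture is of the moment at which its call begins: read the wrist's pose just before it. There is no depth.
A pose or a line that the arm cannot do raises manip.IKError and nothing moves.
- manip.sign_off(): hands the job in, once; it reports no verdict.
Readings, each from a call of its own:
- manip.get_time(): time.
- manip.get_joint_positions(): joint angles.
- manip.get_joint_vel(): joint speeds.
- manip.get_tau(): joint torques, N m.
- manip.get_position(): TCP position.
- manip.get_ee_rot(): TCP orientation.
- manip.get_contact_force(): force on the tool from outside, world axes, zero at the start.
- manip.get_torque(): the same for the moment, N m.
- manip.get_width(): finger opening in m.
Only numpy, scipy, OpenCV 4.12 (cv2) and the standard library are available. Lean on these libraries where they do the work, as an engineer would, in place of code of your own. Each camera call takes 0.05 s, during which the arm holds its last target. There are 200 camera calls.

## Task

Lay the square coffee tin flat in the cradle of the bench press with its lid facing the ram. Then take hold of the loose red sleeve of the crank and, never letting it go while the crank turns, wind the ram in until the lid is pressed firmly home, stopping before the tin is crushed; still holding the sleeve, wind back about half a turn so that the ram stands clear of the lid, and let go. Leave the tin in the cradle and do not disturb the other things on the bench.

Things in the scene. Friction and masses are not known exactly. Their poses are not given: they have to be found in the camera images.
- tin: Square aluminium coffee tin with a green band and black press-in lid, lying on its side on the bamboo mat; 66 mm long body, 44 x 44 mm section, about 0.24 kg. Origin: centre of the underside of the 66 mm body as it lies (the tin's middle is 22 mm higher). x axis: along the tin towards the lid; z up. The lid starts 3.5 to 5 mm proud.
- lid_face (a point): Centre of the lid's outer face. The lid is a black plate 5 mm thick, 42 x 42 mm; its face is 41.5 to 43 mm from the tin's origin along the tin's x at the start, 38 mm when the lid is fully home. It slides in under about 28 N and then stops hard.
- press: Grey bench press, fixed, base plate 300 x 110 x 20 mm. Origin: on the table under the centre of the cradle. x axis: along the press, from the cradle towards the ram, gearbox and crank; z up. The anvil (60 mm wide, top 70 mm above the table) has its face at x = -36 mm. The gearbox fills x = 115 to 215 mm, 80 mm wide, top at 95 mm.
- cradle (a point): Centre of the cradle floor, 20 mm above the table, 36 mm in front of the anvil's face. Two black guide rails, 6 mm high, run along it with 50 mm between them for the 44 mm tin. The tin lies right with its origin at this point (up to 3 mm towards the anvil, where the ram will push it), its x axis along the press's x axis (lid towards the ram).
- ram: Steel ram rod on the press axis, 42 mm above the table. Origin: at press x = 90 mm with the crank at 0; it moves 6 mm towards the anvil (press -x) per rad of crank. Its 32 mm rubber pad (gives 1 mm per 20 N) has its face 11 to 19 mm ahead of the origin, set differently each time, so its place does not tell when the lid is home: feel it. Lid firmly home: 45 N or more at the ram; crushed: over 100 N.
- crank (a joint): Crank angle a, rad; 0 = ram back, grows clockwise from above, driving the ram in; starts 0 to 0.9, lid firmly home at 6.3 to 8.1, end 9.2. The sleeve stands 55 mm from the axis, along the press's x axis turned by -a about z. Friction takes about 1 N along the sleeve's path; each 10 N at the ram takes 1.1 N more (aim for 65 N: 7 N more than when turning free). Let go under load, it kicks back.
- crank_axis (a point): Point on the crank's upright axis, at press x = 165 mm, at the mid height of the sleeve (141 mm above the table).
- sleeve: Loose red grip sleeve, upright on the crank's pin, 22 mm diameter, 48 mm high, spinning freely on the pin. Origin: centre of its lower end, 117 mm above the table; the crank's steel arm lies 4 mm below that.
- sleeve_mid (a point): Middle of the sleeve, on its axis, 141 mm above the table (the sleeve spans 117 to 165 mm).
- pitcher: Chrome milk pitcher, 84 mm wide, 100 mm high, bystander. Origin: centre of its underside.
- dosing_cup: Small aluminium dosing cup, 58 mm wide, 50 mm high, bystander. Origin: centre of its underside.
- jar: Amber glass jar, 68 mm wide, 100 mm high, bystander. Origin: centre of its underside.
- espresso_cup: White espresso cup, 66 mm wide, 60 mm high, bystander. Origin: centre of its underside.
- tamper: Steel tamper standing in its red ring holder, 58 mm wide, 90 mm high, bystander. Origin: centre of its underside.
- mat: Bamboo tamping mat, fixed, 140 x 140 x 8 mm. Origin: centre of its underside.
Mind the look-alikes: they are no part of the job. What is shaped like the tin but brown is not meant.

How it is judged:
By the outcome, as a careful person would: the job done as asked, in the order asked, and still so for the second after the job is handed in, with the robot touching nothing.
It also fails if it takes over 72 s, if anything falls off the work surface, if the arm or the gripper's body presses on something with over 40 N, if the wrist force passes 120 N, or if a joint passes its speed limit or range.

## Working session

There is one attempt and no reset: what is moved stays moved. The work goes in short steps, each a Python script; the robot and the scene stay as the last script left them, time stands still between calls to the robot, and variables do not carry over. Pictures are saved under pics/ and viewed, about 8 in all and at most 12, crops included, and the job is handed in when it is done.

```bash
mkdir -p pics; cat > h.py <<'E'
import numpy as np, cv2
from scipy.spatial.transform import Rotation as R
from rig import manip as m
def T(p,rv):
    M=np.eye(4); M[:3,:3]=R.from_rotvec(rv).as_matrix(); M[:3,3]=p; return M
def snap(name):
    p=np.array(m.get_position()); rv=np.array(m.get_ee_rot())
    c=m.camera(name)
    M=np.array(c["cam_to_world"]) if "cam_to_world" in c else T(p,rv)@np.array(c["mount"])
    return c["image"],(c["fx"],c["fy"],c["cx"],c["cy"],c["k1"]),M
def ray(cam,px):
    (fx,fy,cx,cy,k1),M=cam
    u=cv2.undistortPoints(np.array([[px]],float),np.array([[fx,0,cx],[0,fy,cy],[0,0,1.]]),np.array([k1,0,0,0.]))[0,0]
    d=M[:3,:3]@np.array([u[0],u[1],1]); return M[:3,3],d/np.linalg.norm(d)
def atz(cam,px,z):
    o,d=ray(cam,px); return o+d*(z-o[2])/d[2]
def tri(rays):
    A=np.zeros((3,3));b=np.zeros(3)
    for o,d in rays:
        P=np.eye(3)-np.outer(d,d);A+=P;b+=P@o
    x=np.linalg.solve(A,b); return x,[np.linalg.norm((np.eye(3)-np.outer(d,d))@(x-o)) for o,d in rays]
def proj(cam,X):
    (fx,fy,cx,cy,k1),M=cam
    q=np.linalg.inv(M)@np.append(X,1); u=q[:2]/q[2]; u=u*(1+k1*(u@u)); return np.array([fx*u[0]+cx,fy*u[1]+cy])
def save(name,k):
    im,i,M=snap(k); cv2.imwrite(f'pics/{name}.png',im[:,:,::-1]); np.savez(f'pics/{name}.npz',i=i,M=M)
def load(name):
    d=np.load(f'pics/{name}.npz'); return tuple(d['i']),d['M']
E
python3 - <<'E'
from h import *
for k in ("side","top","wrist"): save(k,k)
for k in ("side","top","wrist"): i,M=load(k); print(k,i,M.round(3).tolist())
print(m.get_ee_rot(),m.get_time(),m.get_width())
E
```

```text
side (np.float64(479.53402956225494), np.float64(479.53402956225494), np.float64(284.6667637924214), np.float64(222.46722855303747), np.float64(-0.056996560267389335)) [[0.852, -0.254, 0.458, -0.113], [-0.524, -0.429, 0.736, -1.025], [0.01, -0.866, -0.499, 0.834], [0.0, 0.0, 0.0, 1.0]]
top (np.float64(467.7456814244685), np.float64(467.7456814244685), np.float64(281.464511429637), np.float64(211.65879515329428), np.float64(-0.08952313279172266)) [[0.019, -0.989, 0.144, 0.358], [-1.0, -0.022, -0.021, 0.065], [0.024, -0.144, -0.989, 1.411], [0.0, 0.0, 0.0, 1.0]]
wrist (np.float64(369.77582474262664), np.float64(369.77582474262664), np.float64(283.24135906585656), np.float64(203.90768194893144), np.float64(-0.042184392993186985)) [[0.311, 0.913, 0.262, 0.128], [0.95, -0.299, -0.086, 0.615], [-0.0, 0.276, -0.961, 0.374], [0.0, 0.0, 0.0, 1.0]]
[ 0.2476675   1.55668478 -0.24959876] 0.15 0.08529427957893833
```

View pics/top.png

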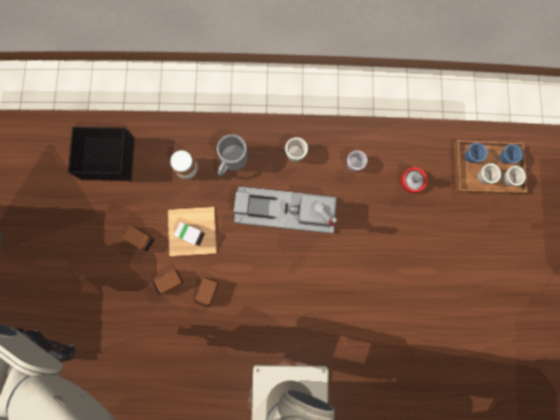

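View pics/side.png

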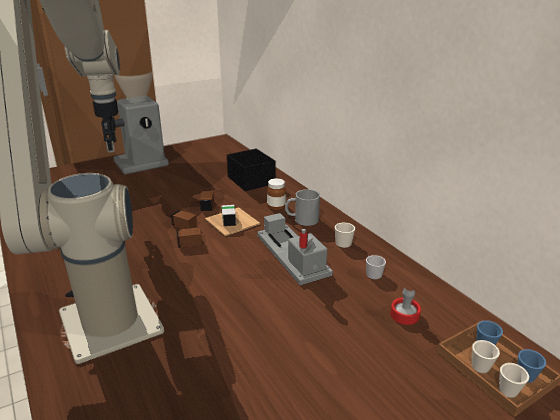

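Tin candidates in the top view: the green-banded tin with a black lid on the mat (189,234), and brown blocks at (138,238), (167,281) and (206,292). By the description it is the one on the mat. The press cradle is at about (262,206), and the crank sleeve is red at about (332,220). I'll take close crops next.

```bash
python3 - <<'E'
import cv2,numpy as np
t=cv2.imread('pics/top.png');s=cv2.imread('pics/side.png')
a=cv2.resize(t[180:250,160:345],None,fx=4.3,fy=4.3,interpolation=cv2.INTER_CUBIC)
b=cv2.resize(s[198:290,200:340],None,fx=3,fy=3,interpolation=cv2.INTER_CUBIC)
o=np.zeros((590,800,3),np.uint8);o[:a.shape[0],:a.shape[1]]=a;o[305:305+b.shape[0],:b.shape[1]]=b
cv2.imwrite('pics/crop1.png',o);print(a.shape,b.shape)
E
```

```text
(301, 796, 3) (276, 420, 3)
```

View pics/crop1.png

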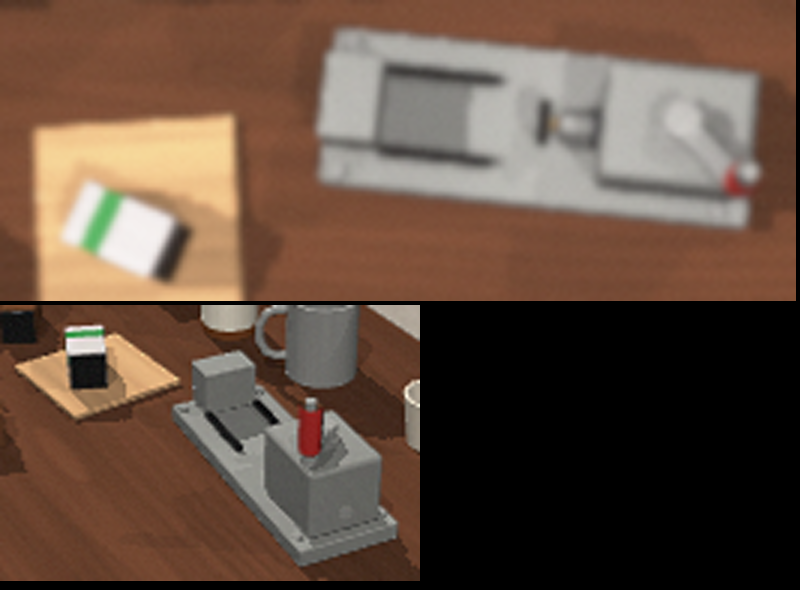

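```bash
python3 - <<'E'
from h import *
t=load('top'); f=lambda x,y:(160+x/4.3-.5+.5/4.3,180+y/4.3-.5+.5/4.3)
g=lambda x,y:(200+x/3-.33,198+(y-305)/3-.33)
for n,p,z in [("tin",(118,232),.052),("tinA",(77,210),.052),("tinB",(162,250),.052),("b1",(335,28),.02),("b2",(758,72),.02),("b3",(748,228),.02),("b4",(318,184),.02),("sleeve top",(748,172),.17),("axis",(685,118),.113)]:
    print(n,atz(t,f(*p),z).round(4))
s=load('side')
print("sleeve tri",tri([ray(t,f(745,175)),ray(s,g(311,403))]))
print(m.get_position(), m.solve_ik([0.45,0.25,0.3],m.get_ee_rot()))
i,M=load('wrist');print((np.linalg.inv(T([0.195,0.594,0.253],[ 0.2476675,1.55668478,-0.24959876]))@M).round(3))
E
```

```text
tin [0.4858 0.3098 0.052 ]
tinA [0.5001 0.3384 0.052 ]
tinB [0.4742 0.2794 0.052 ]
b1 [0.6362 0.1696 0.02  ]
b2 [ 0.6117 -0.1291  0.02  ]
b3 [ 0.501  -0.1223  0.02  ]
b4 [0.5254 0.1778 0.02  ]
sleeve top [ 0.5207 -0.1019  0.17  ]
axis [ 0.563  -0.0681  0.113 ]
sleeve tri (array([ 0.52049122, -0.10129621,  0.16516966]), [np.float64(0.0011805366298152495), np.float64(0.0011805366298153883)])
[0.19454342 0.59352341 0.25270419] [ 4.84438316e-01  2.05288203e-01  1.82541288e+00 -9.43343287e-04
  1.11180644e+00 -7.69140404e-01]
[[-0.001 -0.276  0.961 -0.121]
 [ 1.    -0.     0.001 -0.001]
 [-0.     0.961  0.276 -0.07 ]
 [ 0.     0.     0.     1.   ]]
```

```bash
cat >> h.py <<'E'
def down(phi):
    y=np.array([np.cos(phi),np.sin(phi),0]);x=np.array([0,0,-1.]);return R.from_matrix(np.c_[x,y,np.cross(x,y)]).as_rotvec()
E
python3 - <<'E'
from h import *
r=down(np.radians(-5))
m.move_to([0.565,0.04,0.29],r); save('wp','wrist')
m.move_to([0.487,0.31,0.21],down(np.radians(-23.7))); save('wt','wrist')
print(m.get_time())
a=cv2.imread('pics/wp.png');b=cv2.imread('pics/wt.png')
cv2.imwrite('pics/wpL.png',cv2.resize(a,(800,600),interpolation=cv2.INTER_CUBIC))
E
```

```text
3.75
```

View pics/wpL.png

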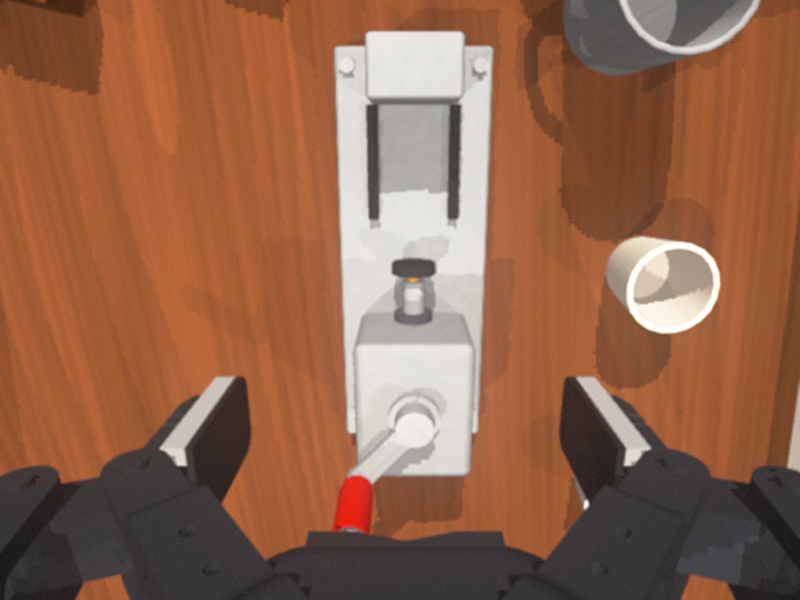

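View pics/wt.png

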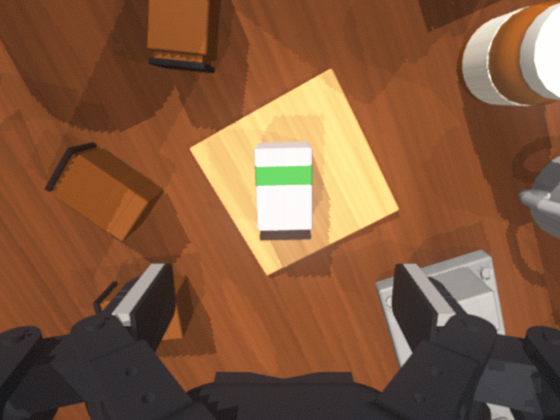

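wp: the press shows the gearbox top at x 357–472, rows 345–475, and the anvil front edge at row 98. The hub is at (414,428), and the sleeve runs from (355,480) to (350,532), all in the 800-px scale. wt: the tin body's top face spans (257,148) to (312,231), with the black lid below at rows 231–240. The brown lid-tipped blocks around it are the look-alikes, so the choice is confirmed.

```bash
python3 - <<'E'
from h import *
w=load('wp');t=load('top');s=load('side');wt=load('wt');k=.7
f=lambda x,y:(160+x/4.3-.4,180+y/4.3-.4)
g=lambda x,y:(200+x/3-.33,198+(y-305)/3-.33)
P={}
for n,p,z in [("g115L",(357,345),.095),("g115R",(471,345),.095),("g215L",(358,475),.095),("g215R",(470,475),.095),("bL",(335,47),.02),("bR",(492,47),.02),("anvL",(368,99),.07),("anvR",(462,99),.07),("railLend",(374,219),.026),("railRend",(454,219),.026),("hub",(414,428),.125)]:
    P[n]=atz(w,(p[0]*k,p[1]*k),z);print(n,P[n].round(4))
gc=(P["g115L"]+P["g115R"]+P["g215L"]+P["g215R"])/4
an=(P["anvL"]+P["anvR"])/2
d=gc[:2]-an[:2];print("yaw",np.degrees(np.arctan2(d[1],d[0])),"len(201)",np.linalg.norm(d),"gw",np.linalg.norm(P["g115L"]-P["g115R"]),"gl",np.linalg.norm(P["g115L"]-P["g215L"]))
u=d/np.linalg.norm(d)
print("origin from gear",gc[:2]-.165*u,"from anvil",an[:2]+.036*u,"axis",gc[:2])
print("gear corner tri g115L/hub", tri([ray(w,(414*k,428*k)),ray(t,f(683,118))]))
print("sleeve top tri",tri([ray(w,(350*k,533*k)),ray(t,f(743,176)),ray(s,g(311,405))]))
print("sleeve low",atz(w,(357*k,480*k),.117))
c=[(257,148),(311,147.5),(312,231),(260,232)]
C=np.array([atz(wt,p,.052) for p in c]);print(C.round(4),"centre",C.mean(0).round(4))
a=(C[2]+C[3]-C[0]-C[1])/2;print("tin yaw",np.degrees(np.arctan2(a[1],a[0])),np.linalg.norm(a),np.linalg.norm(C[0]-C[1]))
print("tin tri",tri([ray(wt,np.mean(c,0)),ray(t,f(116,231))]), "side ck", proj(s,C.mean(0)))
E
```

```text
g115L [ 0.53   -0.0138  0.095 ]
g115R [ 0.603  -0.0201  0.095 ]
g215L [ 0.5198 -0.1104  0.095 ]
g215R [ 0.5975 -0.1172  0.095 ]
bL [0.5291 0.176  0.02  ]
bR [0.6366 0.1668 0.02  ]
anvL [0.5511 0.1362 0.07  ]
anvR [0.6085 0.1313 0.07  ]
railLend [0.5443 0.0564 0.026 ]
railRend [0.6026 0.0514 0.026 ]
hub [ 0.5625 -0.0592  0.125 ]
yaw -94.95063938063001 len(201) 0.19986432315266706 gw 0.07327062063657148 gl 0.09718275788881978
origin from gear [0.57681319 0.09900782] from anvil [0.57671518 0.09787638] axis [ 0.5625741  -0.06537663]
gear corner tri g115L/hub (array([ 0.56258118, -0.06655772,  0.11285283]), [np.float64(0.00045691497233072375), np.float64(0.0004569149723308915)])
sleeve top tri (array([ 0.52101476, -0.10079077,  0.16271203]), [np.float64(0.0010301772620091379), np.float64(0.0021141005925419273), np.float64(0.0010859834559741905)])
sleeve low [ 0.52228325 -0.09886227  0.117     ]
[[0.4832 0.3477 0.052 ]
 [0.5208 0.3317 0.052 ]
 [0.4959 0.2695 0.052 ]
 [0.4572 0.2855 0.052 ]] centre [0.4893 0.3086 0.052 ]
tin yaw -112.26866191470312 0.06724446108081514 0.0408026963171389
tin tri (array([0.48807296, 0.31039659, 0.05231293]), [np.float64(0.0017780732644959922), np.float64(0.0017780732644958985)]) side ck [228.57065617 208.37936158]
```

```bash
cat >> h.py <<'E'
yaw=np.radians(-94.9);U=np.array([np.cos(yaw),np.sin(yaw)]);O=np.array([.5768,.0985])
F=lambda:np.array(m.get_contact_force()).round(2)
E
python3 - <<'E'
from h import *
r=down(np.radians(-22.3)); c=[.489,.309]
m.command_gripper(.07,40)
m.move_to(c+[.09],r); m.servo_line(c+[.041],rate=.1); print(F())
m.command_gripper(0.0,40); print(m.get_width(),F())
m.servo_line(c+[.14],rate=.15); print(m.get_width(),F(),m.get_time())
rp=down(yaw+np.pi/2)
m.move_to([*O,.15],rp); save('pl','wrist'); save('plt','top')
print(m.get_time(),m.get_position())
a=cv2.imread('pics/pl.png');cv2.imwrite('pics/plL.png',cv2.resize(a,(800,600),interpolation=cv2.INTER_CUBIC))
E
```

```text
[-0.29  0.44  0.47]
0.0434195556148 [-1.99  0.42  5.79]
0.043029252468940196 [ 0.4  -0.   -1.65] 6.4083
7.4167 [0.57620061 0.0997967  0.14948512]
```

View pics/plL.png

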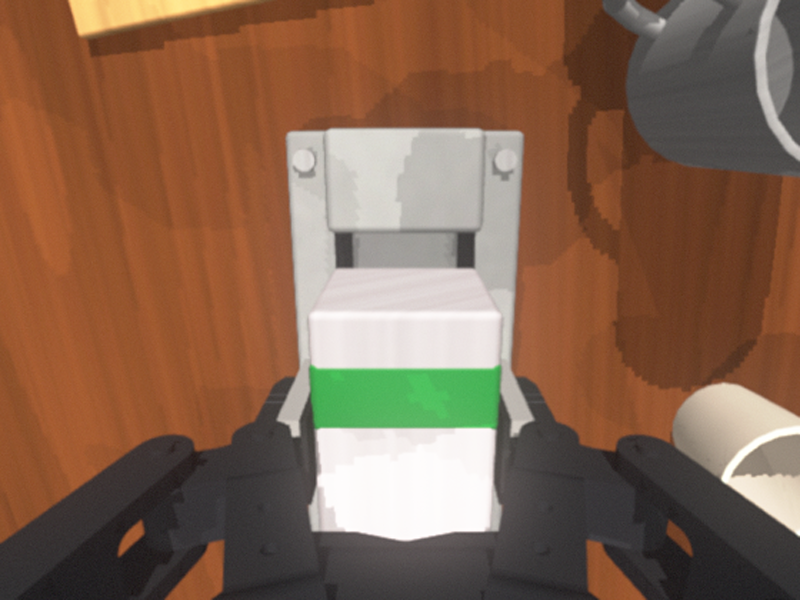

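The tin is held square, with its top rear edge at (405,315) and the rail midline at x≈405. The lateral fit looks good. I'll check the axial offset, then lower.

```bash
python3 - <<'E'
from h import *
w=load('pl');k=.7
V=np.array([-U[1],U[0]])
for n,p,z in [("reartopL",(310,315),.161),("reartopR",(499,314),.161),("rearbotL",(333,269),.117),("rearbotR",(480,269),.117),("anvL",(329,231),.07),("anvR",(481,231),.07),("railL",(353,262),.026),("railR",(457,262),.026)]:
    q=atz(w,(p[0]*k,p[1]*k),z)[:2]-O; print(n,(q@U).round(4),(q@V).round(4))
p=np.array(m.get_position())[:2]-O;print("tcp",p@U,p@V)
E
```

```text
reartopL -0.0327 -0.0211
reartopR -0.0329 0.0204
rearbotL -0.0324 -0.0218
rearbotR -0.0324 0.0222
anvL -0.0361 -0.0294
anvR -0.0361 0.0289
railL -0.0139 -0.0249
railR -0.0139 0.0244
tcp -0.0012407609216852575 -0.0007079598466738371
```

```bash
python3 - <<'E'
from h import *
P=O-.0008*U
m.servo_line([*P,.062],rate=.1); print(F())
for z in (.057,.055,.053,.052,.051,.050):
    m.servo_line([*P,z],rate=.03); f=F(); print(z,f,m.get_position()[2])
    if f[2]>4: break
m.command_gripper(.056,40); print(m.get_width(),F())
m.servo_line([*P,.14],rate=.12); m.servo_line([*(P-.03*U),.19],rate=.15); save('pd','wrist'); print(m.get_time())
a=cv2.imread('pics/pd.png');cv2.imwrite('pics/pdL.png',cv2.resize(a,(800,600),interpolation=cv2.INTER_CUBIC))
E
```

```text
[ 0.15 -0.22 -2.18]
0.057 [ 0.12  0.73 -3.09] 0.05706323662661978
0.055 [-0.37 -0.15 -2.43] 0.05491609129428327
0.053 [-1.38 -0.25  6.13] 0.05384882551982061
0.05606601030100928 [-0.58  0.57  0.53]
11.0167
```

View pics/pdL.png

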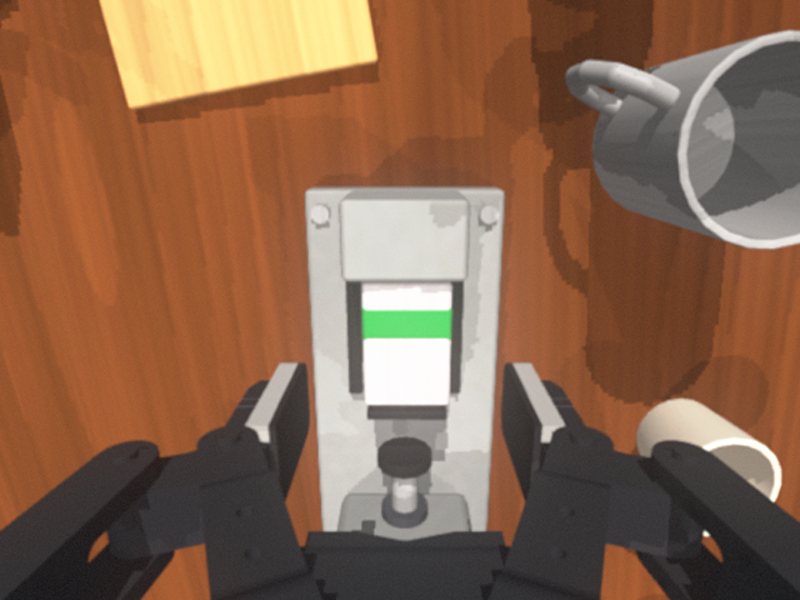

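The tin sits square between the rails, with the green band toward the anvil at (407,324) and the lid facing the ram pad at (408,412). Next I'll grip the sleeve and start turning freely.

```bash
cat >> h.py <<'E'
AX=np.array([.5625,-.066])
rp=down(yaw+np.pi/2)
def pt(a,c=AX,r=.055,z=.149): 
    t=yaw-a; return [c[0]+r*np.cos(t),c[1]+r*np.sin(t),z]
def tan(a): # direction of increasing a, and radial outwards
    t=yaw-a; return np.array([np.sin(t),-np.cos(t)]),np.array([np.cos(t),np.sin(t)])
def wind(a,c,rate,f0=0,r=.055):
    m.servo_line(pt(a,c,r),rp,rate=rate); f=np.array(m.get_contact_force()); T_,Rd=tan(a); return -f[:2]@T_,-f[:2]@Rd,f[2]
E
python3 - <<'E'
from h import *
s=np.array([.521,-.1005])
p=m.get_position(); m.servo_line([p[0],p[1],.235],rate=.2)
m.command_gripper(.055,60)
m.move_to([*s,.235],rp); m.servo_line([*s,.149],rate=.12); print(F())
m.command_gripper(0,60); q=np.array(m.get_position()); print(m.get_width(),F(),q)
d=q[:2]-AX;a=yaw-np.arctan2(d[1],d[0]);print("a0",a,"r",np.hypot(*d),m.get_time())
A=a
for i in range(8):
    A+=.12; o=wind(A,AX,.05); print(round(A,3),np.round(o,2),np.array(m.get_position()).round(4),round(m.get_width(),4))
print(m.get_time()); open('A','w').write(str(A)); save('cr','wrist')
E
```

```text
[-0.86  0.33 -0.61]
0.02000051844024247 [-2.02  0.23  6.16] [ 0.52141375 -0.10066083  0.14978414]
a0 0.784501663901725 r 0.05375363492942103 13.825
0.905 [-1.09  3.09  5.66] [ 0.5173 -0.0958  0.1498] 0.0197
1.025 [-0.93  1.03  7.58] [ 0.5137 -0.09    0.1497] 0.0197
1.145 [-0.5  -0.83  8.16] [ 0.5108 -0.0839  0.1497] 0.0195
1.265 [ 0.21 -1.18  9.02] [ 0.5088 -0.0776  0.1497] 0.0194
1.385 [-0.71 -2.41 10.19] [ 0.5075 -0.071   0.1497] 0.02
1.505 [-0.12 -3.49 10.68] [ 0.507  -0.0644  0.1497] 0.0195
1.625 [-0.33 -4.74 11.26] [ 0.5073 -0.0577  0.1497] 0.0194
1.745 [-0.39 -4.51 12.1 ] [ 0.5085 -0.0512  0.1497] 0.0197
16.0833
```

```bash
python3 - <<'E'
from h import *
A=float(open('A').read()); C=AX.copy(); L=[]
import h; Z=.150
pt0=pt
h.pt=lambda a,c,r=.055,z=Z: pt0(a,c,r,z)
while A<4.9:
    A+=.12; o=wind(A,C,.07); L.append(o[0]); C+=-.00012*o[1]*tan(A)[1]
    print(round(A,2),np.round(o,2),(C*1000).round(2),np.round(m.get_width()*1000,1))
    if abs(o[0]-np.median(L))>2.5: break
print(m.get_time(),m.get_position()); np.savez('st',A=A,C=C,L=L)
E
```

```text
1.86 [-0.13 -5.12  5.96] [561.93 -65.77] 19.5
1.98 [-0.09 -5.54  5.71] [561.35 -65.45] 19.5
2.1 [-0.62 -4.02  4.15] [560.95 -65.17] 19.5
2.22 [-0.35 -4.53  3.5 ] [560.55 -64.81] 19.1
2.34 [-0.79 -3.81  2.66] [560.25 -64.46] 19.3
2.46 [-0.02 -1.67 -0.68] [560.14 -64.3 ] 19.6
2.58 [-1.25 -1.71 -0.77] [560.05 -64.11] 19.4
2.7 [-0.65 -0.74 -2.64] [560.02 -64.03] 19.7
2.82 [-1.27  0.06 -1.52] [560.02 -64.04] 19.8
2.94 [-0.09 -3.33 -1.86] [559.97 -63.64] 19.3
3.06 [-0.74 -2.21 -2.06] [559.98 -63.38] 19.7
3.18 [-0.86 -2.3  -2.66] [560.01 -63.1 ] 19.9
3.3 [-0.42 -2.53 -2.73] [560.09 -62.81] 19.4
3.42 [-1.32 -2.36 -3.03] [560.19 -62.54] 19.7
3.54 [-0.78 -1.44 -2.54] [560.27 -62.39] 19.6
3.66 [-1.21 -2.32 -3.06] [560.43 -62.16] 19.8
3.78 [-0.53 -0.98 -3.31] [560.51 -62.08] 19.6
3.9 [ 0.02 -2.32 -2.42] [560.72 -61.89] 19.5
4.02 [-1.78 -2.78 -2.78] [560.99 -61.7 ] 19.5
4.14 [-1.55 -1.99 -2.  ] [561.2  -61.59] 19.5
4.26 [-1.38 -1.51 -2.22] [561.37 -61.53] 19.5
4.38 [-0.94 -2.62 -3.98] [561.68 -61.45] 19.6
4.5 [-0.6  -1.41 -2.5 ] [561.85 -61.43] 19.6
4.62 [-0.36 -2.16 -3.62] [562.11 -61.43] 19.4
4.74 [-1.62 -1.86 -2.54] [562.33 -61.46] 19.5
4.86 [-0.69 -2.63 -2.85] [562.63 -61.53] 19.6
4.98 [-0.36 -2.54 -2.49] [562.92 -61.64] 19.3
22.8833 [ 0.61396009 -0.08131585  0.15000412]
```

```bash
cat > w2.py <<'E'
from h import *
import h,sys
STOP=float(sys.argv[1]); st=np.load('st.npz'); A=float(st['A']);C=st['C'];base=np.mean(st['L'])
pt0=pt; h.pt=lambda a,c,r=.055,z=.150: pt0(a,c,r,z)
da=.1;hi=0
while A<8.6:
    A+=da; o=[wind(A,C,.06)]
    for _ in range(3):
        m.hold(.02); f=np.array(m.get_contact_force()); t,rd=tan(A); o.append((-f[:2]@t,-f[:2]@rd,f[2]))
    o=np.mean(o,0); C=C-.0001*o[1]*tan(A)[1]; g=o[0]-base
    q=np.array(m.get_position())[:2]-C; ae=np.arctan2(q[1],q[0])
    print(round(A,2),"g",round(g,2),np.round(o[1:],1),np.round((yaw-A-ae+np.pi)%(2*np.pi)-np.pi,3),round(m.get_width()*1000,1))
    if g>1.5: da=.06
    if g>4: da=.04
    if g>STOP: break
print(m.get_time()); np.savez('st',A=A,C=C,L=st['L'])
E
python3 w2.py 6
```

```text
5.08 g -0.24 [-1.9 -2.3] 0.007 19.2
5.18 g -0.2 [-1.2 -2.2] 0.006 19.5
5.28 g -0.1 [-1.3 -2.1] 0.006 19.7
5.38 g -0.41 [-1.8 -2.5] 0.006 19.8
5.48 g -0.19 [-2.2 -3.2] 0.006 19.8
5.58 g -0.56 [-2.6 -2.6] 0.006 19.7
5.68 g 0.17 [-2.8 -2.7] 0.006 19.6
5.78 g -0.26 [-2.3 -2.3] 0.007 19.7
5.88 g -0.07 [-2.  -2.3] 0.007 19.5
5.98 g -0.21 [-2.2 -2. ] 0.007 19.4
6.08 g -0.06 [-1.5 -1.9] 0.007 19.8
6.18 g 0.21 [-1.6 -1.9] 0.007 19.6
6.28 g 0.4 [-2.5 -2. ] 0.007 19.6
6.38 g 0.07 [-1.4 -1.8] 0.007 19.7
6.48 g 0.8 [-2.3 -2.7] 0.003 19.7
6.58 g 2.12 [-2.3 -3.7] 0.001 19.6
6.64 g 3.34 [-1.3 -4.3] 0.001 19.7
6.7 g 2.36 [-1.  -4.3] 0.003 19.6
6.76 g 2.26 [-0.5 -4.2] 0.003 19.3
6.82 g 2.83 [-1.1 -3.9] 0.003 19.5
6.88 g 3.08 [-1.  -3.8] 0.002 19.6
6.94 g 3.18 [-0.9 -3.6] 0.003 19.5
7.0 g 3.19 [-2.2 -3.2] 0.003 19.6
7.06 g 3.16 [-1.4 -3.4] 0.002 19.8
7.12 g 3.04 [-0.7 -3. ] 0.003 19.7
7.18 g 2.55 [-1.4 -3.3] 0.002 19.7
7.24 g 3.46 [-1.  -3.7] 0.003 19.2
7.3 g 3.82 [-1.3 -3.5] 0.001 19.6
7.36 g 3.92 [-1.6 -3.2] -0.0 19.6
7.42 g 4.45 [-0.8 -3.9] -0.001 19.9
7.46 g 5.22 [-1.  -4.4] -0.003 19.7
7.5 g 6.09 [-1.1 -4.1] -0.003 19.4
32.4833
```

The plateau at g≈3 N (lid sliding) is followed by a clear climb to 6.1 N, which is about 56 N at the ram. I'll add one small step more, then wind back half a turn and let go.

```bash
python3 w2.py 6.4 && python3 - <<'E'
from h import *
import h
st=np.load('st.npz'); A=float(st['A']);C=st['C']; E=A-np.pi-.05
pt0=pt; h.pt=lambda a,c,r=.055,z=.150: pt0(a,c,r,z)
i=0
while A>E:
    A-=.12; o=wind(A,C,.06); C=C-.0001*o[1]*tan(A)[1]; i+=1
    if i%4==1: print(round(A,2),np.round(o,1),round(m.get_width()*1000,1))
m.hold(.2); print(F(),m.get_time())
m.command_gripper(.05,60); print(F(),m.get_position())
p=m.get_position(); m.servo_line([p[0],p[1],.26],rate=.12)
m.move_to([.47,.06,.30],rp); save('e1','wrist'); save('e2','top')
print(m.get_time(),F(),A)
a=cv2.imread('pics/e1.png');b=cv2.imread('pics/e2.png')
o=np.zeros((600,560,3),np.uint8);o[:420]=a;o[420:]=cv2.resize(b[150:215,150:345],(540,180),interpolation=cv2.INTER_CUBIC)[:, :560] if 0 else cv2.copyMakeBorder(cv2.resize(b[150:250,150:450],(540,180),interpolation=cv2.INTER_CUBIC),0,0,0,20,cv2.BORDER_CONSTANT)
cv2.imwrite('pics/end.png',o)
E
```

```text
7.6 g 7.07 [-0.9 -3.9] -0.004 19.3
32.7833
7.48 [ 6.2  0.1 -5.1] 19.4
7.0 [ 1.   4.7 -5.2] 19.8
6.52 [ 0.8  2.7 -2.5] 19.8
6.04 [ 1.   2.3 -1.9] 19.5
5.56 [-0.   3.2 -1.8] 19.5
5.08 [ 0.6  2.2 -1.3] 19.7
4.6 [ 0.2  3.4 -1.3] 19.8
[-2.5   0.51 -2.63] 39.9583
[ 0.34  1.36 -0.13] [ 0.61514015 -0.04722569  0.15040583]
42.2917 [ 0.23  0.31 -1.38] 4.364501663901714
```

View pics/end.png

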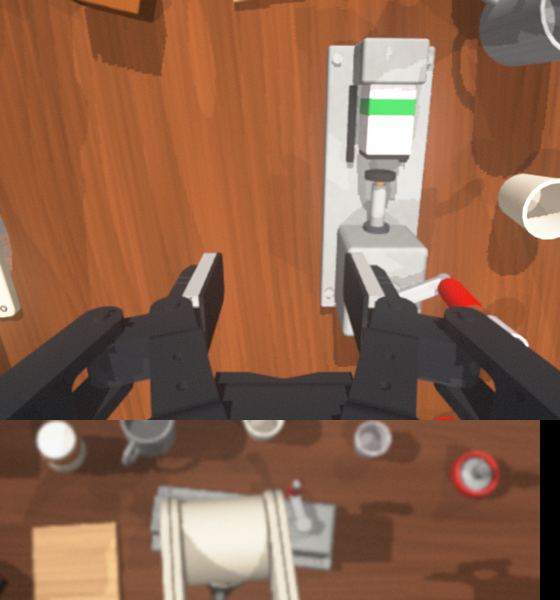

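The end view shows the tin in the cradle against the anvil with its lid toward the ram. The pad at (380,176) stands clear of the lid at (385,157), the crank is released, and the bystanders are unmoved.

```bash
python3 -c "
from rig import manip as m
m.hold(.3); print(m.get_contact_force(), m.get_time()); m.sign_off()"
```

```text
[-0.67436413 -0.67453089 -0.59247202] 42.5917
the job is handed in; nothing more can be done
```

The tin is in the cradle with its lid pressed home, the ram is wound back, and the job is handed in at 42.6 s of the 72 s allowed.

- **Placing:** I gripped the tin on the mat and laid it flat between the rails with its lid towards the ram. The close view showed it square.
- **Pressing:** I held the sleeve in one unbroken grip while winding in. The load along the sleeve's path was about 3 N above free turning while the lid slid, from about 6.6 to 7.25 rad. It then climbed steeply to 7.1 N above free turning at 7.6 rad. That is about 65 N at the ram, above the 45 N needed and below the 100 N that crushes the tin.
- **Winding back:** Still holding the sleeve, I wound back about 3.2 rad (half a turn) until the load was back to free-turning level, then let go.

**Last checks:** the final pictures show the ram pad clear of the lid and the tin in the cradle. The bystanders in view looked undisturbed. The robot was touching nothing, with the force reading under about 1.2 N.

Three readings did not match what I expected:
- **Free turning:** the wrist force along the sleeve's path read about -0.7 N at rest rather than the expected +1 N of friction. I therefore judged the load by its rise above that baseline.
- **Crank centre:** my centre point drifted about 4 mm during the turn. I corrected it from the radial force, which stayed under about 6 N.
- **Sleeve width:** the fingers read 19.5 mm on the 22 mm sleeve, steadily throughout.

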